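# Stir the milling balls, then hold the probe over the detector

## Robot

A 6-joint arm with a two-finger parallel gripper is mounted at the origin on the work surface. World frame = base frame: x ahead of the robot, y to its left, z up, the work surface at z = 0. Lengths are in m, angles in rad, forces in N, time in s.
With the tool pointing down it reaches from about 0.375 to 0.925 m from the base axis. Payload 5.7 kg.
Tool frame: the origin (TCP) lies at the very end of the fingers, on their centre line; the grasp point (between the pads) lies 19 mm behind it; z points along the fingers, x is the direction in which the jaws open and shut, and the axes are right-handed (so a half turn about z gives the same grasp; the last joint's range is limited). The gripper opens to 88 mm and grips with 3 to 60 N. Pads are 20 mm wide; open, the fingers measure 115 mm over their backs; the gripper's body (75 mm by 178 mm) begins 61 mm behind the grasp point.
Start: joints at [-1.286, 0.359, 1.51, -0, 1.272, -0.115], TCP at [0.234, -0.553, 0.223] pointing down, gripper open.
Joint ranges: [-2.97, 2.97], [-1.01, 2.36], [0.21, 2.38], [-0.96, 4.11], [0.2, 2.71], [-2.98, 2.98]. Speed limits (rad/s): [2.39, 2.39, 3.14, 3.14, 3.14, 3.14].

## Interface

Orientations are given as a rotation vector (axis times angle).
In Python, from rig import env gives the robot as it stands. The module is installed in compiled form; this text tells all that it offers. Calls block until the motion is done:
- env.movep(position, orientation): joint-space move of the TCP to a pose.
- env.servo_line(position, frame=None, velocity=0.15, stop_force=None): straight line of the TCP; frame=None keeps the orientation; velocity is the mean speed in m/s. With stop_force (N) it stops when the force on the tool has changed by that much, and returns True; else False.
- env.goto_joints(angles): joint-space move.
- env.grip(opening, grasp_force=None): finger opening in m; grasp_force is the grip in N (None keeps the last); returns when the fingers have stopped.
- env.wait(seconds).
- env.ik(position, orientation): joint angles nearest the present ones, or None.
- env.get_state(): the state.
- env.camera(name): name is "side" or "top" or "wrist"; returns (picture, depth): 384x512x3 uint8, red, green, blue; 384x512 float32, m along the optical axis (not along the pixel's ray), 0 where there is no reading.
- env.camera_info(name): a dict with "camera_matrix" (3x3 intrinsics, pixels), "dist" ([k1, k2, p1, p2, k3] as OpenCV has them; the pictures are not rectified), "world_from_camera" (4x4, takes a point from camera to world coordinates); the wrist camera has in their place "tool_from_camera" (4x4, takes a point from camera to tool coordinates, whose origin is the TCP and whose axes are the tool frame's). Camera axes: x right, y down, z forward; pixel columns grow to the right and rows downward; lengths in m; the calibration is good to about 2 mm. A picture is of the moment at which its call begins: read the wrist's pose just before it. camera_info takes no time and is no camera call.
A pose or a line that the arm cannot do raises env.Unreachable and nothing moves.
- env.sign_off(): hands the job in, once; it reports no verdict.
The state is a dict: "clock": time; "qpos": joint angles; "qvel": joint speeds; "joint_efforts": joint torques, N m; "eef_pos": TCP position; "tcp_rot": TCP orientation; "force": force on the tool from outside, world axes, zero at the start; "wrist_torque": the same for the moment, N m; "finger_gap": finger opening in m.
Only numpy, scipy, OpenCV 4.12 (cv2) and the standard library are available. Lean on these libraries where they do the work, as an engineer would, in place of code of your own. Each camera call takes 0.05 s, during which the arm holds its last target. There are 200 camera calls.

## Task

Take the probe by its black handle out of its blue stand and stir the balls in the white dish with its tip near the dish floor, at least three full, wide circles, until every ball has shifted from where it lay. Then lift the probe out, carry it over the pump and hold it upright with its tip about a centimetre above the middle of the yellow-ringed detector window, still and not touching it, and finish like that, still holding the probe. Keep all the balls in the dish, do not bump the pump with probe, gripper or arm, and leave everything else in its place.

Things in the scene. Friction and masses are not known exactly. Their poses are not given: they have to be found in the camera images.
- probe: Loose probe, about 90 g, upright in the stand's hole. Origin: centre of its flat lower tip; z up along the probe, x and y square to the handle's flats. Steel shaft 12 mm in diameter from 0 to 106 mm above the tip; orange collar 26 mm in diameter at 106 to 112 mm; black handle, 20 x 20 mm square, at 112 to 170 mm (grip it there from above, e.g. 142 mm above the tip).
- stand: Blue block 70 x 70 x 50 mm, fixed in the tray. Origin: centre of its underside. A vertical hole 14 mm in diameter and 42 mm deep in the middle of its top holds the probe; lift the probe straight up by 45 mm or more to free it.
- dish_in (a point): Centre of the inner floor of the white round open dish (fixed in the tray): z up, x and y parallel to the world's. Flat floor, upright walls: inner radius 51 mm, outer radius 55 mm, rim 49 mm above this point.
- ball0_center (a point): Centre of a loose blue ball, 20 mm in diameter, 15 g, lying on the dish floor. The five balls start roughly in a ring of radius 27 mm about the dish's middle, the middle itself free.
- ball1_center (a point): Centre of a loose blue ball, 20 mm in diameter, 15 g, lying on the dish floor. The five balls start roughly in a ring of radius 27 mm about the dish's middle, the middle itself free.
- ball2_center (a point): Centre of a loose orange ball, 20 mm in diameter, 15 g, lying on the dish floor. The five balls start roughly in a ring of radius 27 mm about the dish's middle, the middle itself free.
- ball3_center (a point): Centre of a loose green ball, 20 mm in diameter, 15 g, lying on the dish floor. The five balls start roughly in a ring of radius 27 mm about the dish's middle, the middle itself free.
- ball4_center (a point): Centre of a loose green ball, 20 mm in diameter, 15 g, lying on the dish floor. The five balls start roughly in a ring of radius 27 mm about the dish's middle, the middle itself free.
- pump: Peristaltic pump, fixed, standing between the dish and the detector: 320 mm along its x, 140 mm along its y, highest point 107 mm above the table. Black base, cream cover, metal rollers under grey bars. Origin: centre of its underside.
- detector: Detector puck, fixed: dark steel disc 70 mm in diameter, 35 mm high, with a small black plug on its +x side. It alone has the yellow ring and dark round window on top. Origin: centre of its underside.
- window (a point): Centre of the detector's window, on its top face, about 35 mm above the table; z up. The dark window is 24 mm in diameter, the yellow ring around it 36 mm.
- blank: Look-alike puck, fixed, grey with a plain black top 52 mm in diameter: not the target. 70 mm in diameter, 35 mm high. Origin: centre of its underside. It and the detector may have swapped places.
- tray: Shallow metal tray, fixed, 380 x 380 mm, floor 4 mm thick, rim 20 mm high; dish, stand, bottle and small beaker stand in it. Origin: centre of its underside.
- bottle: Loose brown bottle, 60 mm in diameter, 140 mm high, bystander in the tray. Origin: centre of its underside.
- beaker: Loose small glass beaker, 50 mm in diameter, 60 mm high, bystander in the tray. Origin: centre of its underside.
- weight: Loose brass weight, 40 mm in diameter, 40 mm high, bystander. Origin: centre of its underside.
- screwdriver: Loose screwdriver with red handle, 180 mm long, bystander lying on the table. Origin: middle of its underside, x along it.
- jar: Loose clear jar with white cap, 48 mm in diameter, 55 mm high, bystander. Origin: centre of its underside.
Mind the look-alikes: they are no part of the job. Leave any green or orange look-alike of the part that bears dish_in alone.

How it is judged:
On the way, in this order (a step that is already met when the one before it is completed fails the run):
1. the probe's tip is low in the dish, on its far (+x) half (horizontal distance between probe and dish_in below 0.05 m and z of probe in the frame of dish_in below 0.02 m and x of probe in the frame of dish_in above 0.01 m).
2. stirring: the tip is low on the near half (horizontal distance between probe and dish_in below 0.05 m and z of probe in the frame of dish_in below 0.02 m and x of probe in the frame of dish_in below -0.01 m).
3. stirring: the tip is low on the far half again (all of step 1).
4. stirring: the tip is low on the near half again and every ball is at least 8 mm from where it lay (all of step 2 and distance of each of ball0_center, ball1_center, ball2_center, ball3_center, ball4_center from where it was at the start of the episode above 0.008 m).
5. the probe passes over the pump, tip above its top (z of probe in the frame of pump above 0.105 m and y of probe in the frame of pump between -0.06 and 0.06 m and x of probe in the frame of pump between -0.2 and 0.2 m).
At the end, for the whole second after the job is handed in: The probe is held in the fingers, upright within 7 degrees and still, its tip 3 to 20 mm above the detector's window and within 10 mm of its middle sideways, not touching it; all five balls are in the dish (horizontal distance between probe and window below 0.01 m and z of probe in the frame of window between 0.003 and 0.02 m and angle between probe's own z axis and vertical below 0.12 rad and linear speed of probe below 0.02 m/s and contact force between the fingers and probe above 1 N and contact force between probe and detector below 0.05 N and horizontal distance between each of ball0_center, ball1_center, ball2_center, ball3_center, ball4_center and dish_in below 0.051 m and z of each of ball0_center, ball1_center, ball2_center, ball3_center, ball4_center in the frame of dish_in below 0.049 m); the arm keeps its last pose, push and grip.
It fails at once if the probe or the robot bumps the pump (contact force between any of probe, the fingers, the arm and pump above 0.5 N).
It fails at once if the probe or the robot touches the detector (contact force between any of probe, the fingers, the arm and detector above 0.3 N).
It fails at once if a ball leaves the dish (not (horizontal distance between ball0_center and dish_in below 0.051 m) or not (z of ball0_center in the frame of dish_in below 0.049 m) or not (horizontal distance between ball1_center and dish_in below 0.051 m) or not (z of ball1_center in the frame of dish_in below 0.049 m) or not (horizontal distance between ball2_center and dish_in below 0.051 m) or not (z of ball2_center in the frame of dish_in below 0.049 m) or not (horizontal distance between ball3_center and dish_in below 0.051 m) or not (z of ball3_center in the frame of dish_in below 0.049 m) or not (horizontal distance between ball4_center and dish_in below 0.051 m) or not (z of ball4_center in the frame of dish_in below 0.049 m)).
It fails at once if a bystander (bottle, beaker, weight, screwdriver, jar) is moved by more than 20 mm or one of the standing ones is tipped (distance of any of bottle, beaker, weight, screwdriver, jar from where it was at the start of the episode above 0.02 m or angle between any of bottle, beaker, weight, jar's own z axis and vertical above 0.3 rad).
It also fails if it takes over 72 s, if anything falls off the work surface, if the arm or the gripper's body presses on something with over 40 N, if the wrist force passes 120 N, or if a joint passes its speed limit or range.

## Working session

There is one attempt and no reset: what is moved stays moved. The work goes in short steps, each a Python script; the robot and the scene stay as the last script left them, time stands still between calls to the robot, and variables do not carry over. Pictures are saved under pics/ and viewed, about 8 in all and at most 12, crops included, and the job is handed in when it is done.

```bash
mkdir -p pics; cat > h.py <<'E'
import numpy as np,cv2
from rig import env
def save(n,fn):
    im,d=env.camera(n); cv2.imwrite(f'pics/{fn}.png',im[:,:,::-1]); np.save(f'pics/{fn}.npy',d); return im,d
def world(n,d,T=None):
    ci=env.camera_info(n); h,w=d.shape
    uv=np.stack(np.meshgrid(np.arange(w),np.arange(h)),-1).reshape(-1,1,2).astype(np.float64)
    r=cv2.undistortPoints(uv,np.array(ci["camera_matrix"]),np.array(ci["dist"])).reshape(h,w,2)
    p=np.concatenate([r*d[...,None],d[...,None]],-1)
    T=np.array(ci["world_from_camera"]) if T is None else T
    return p@T[:3,:3].T+T[:3,3]
E
python3 - <<'E'
from h import *
im,d=save('top','top'); im2,d2=save('side','side')
cv2.imwrite('pics/top2.png',cv2.resize(im[:,:,::-1],(800,600)))
print(env.get_state()); print(env.camera_info('top')["world_from_camera"],env.camera_info('side')["world_from_camera"])
E
```

```text
{'clock': 0.1, 'qpos': array([-1.28607903e+00,  3.59406066e-01,  1.51133166e+00, -6.09640565e-06,
        1.27253673e+00, -1.15101580e-01]), 'qvel': array([ 0.00065246, -0.00093231, -0.00063799, -0.0009474 , -0.00221582,
        0.00194397]), 'joint_efforts': array([ 5.78030176e-04, -5.16357028e+01, -2.71406472e+01,  6.77477522e-02,
        2.77191179e-02, -3.13554460e-05]), 'eef_pos': array([ 0.23335915, -0.5520621 ,  0.22190686]), 'tcp_rot': array([-2.61743672e+00,  1.73546599e+00,  2.02473587e-03]), 'force': array([-0.64371601, -0.43623685,  0.12237934]), 'wrist_torque': array([ 0.04165446,  0.02929371, -0.05173429]), 'finger_gap': 0.08770127404401075}
[[-0.00325881 -0.99701892  0.07708864  0.35411916]
 [-0.99999321  0.00311663 -0.00196467 -0.01485099]
 [ 0.00171856 -0.07709452 -0.99702231  1.55404508]
 [ 0.          0.          0.          1.        ]] [[-0.99475341 -0.04955288  0.08949958  0.36330603]
 [-0.10075127  0.62627579 -0.77306391  0.95218082]
 [-0.01774388 -0.77802516 -0.62798249  0.83760288]
 [ 0.          0.          0.          1.        ]]
```

View pics/top2.png

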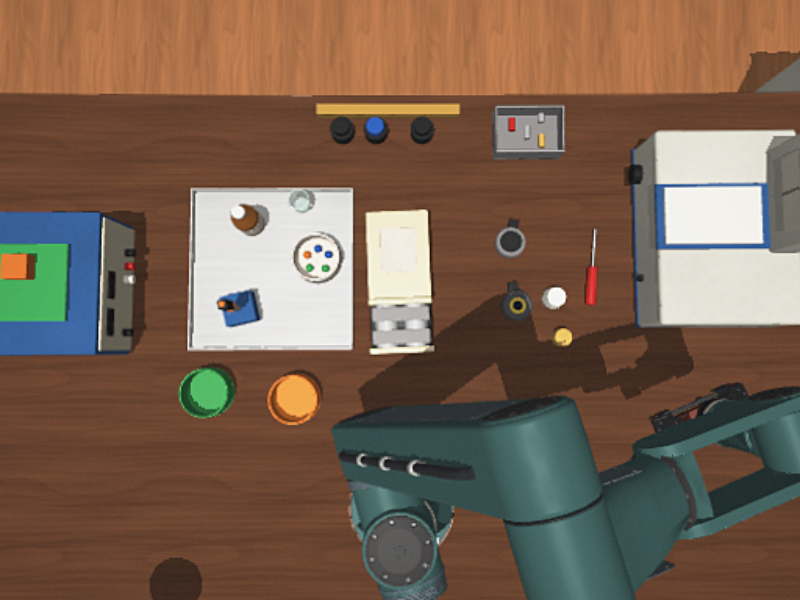

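View pics/side.png

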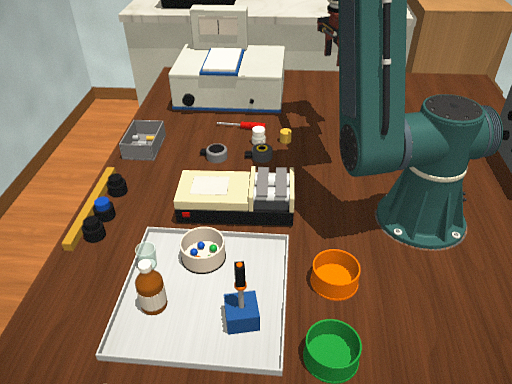

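Top view (800x600 version): the yellow-ringed detector is at (517,305), and the plain black-topped blank at (511,241) is the look-alike. The white dish with balls is at (318,258), with the green (207,392) and orange (294,399) look-alike dishes outside the tray. The blue stand with the probe is at (240,308). The pump spans (366..433, 210..352). Next I'll measure these.

```bash
python3 - <<'E'
from h import *
for n in('top','side'):
    im=cv2.imread(f'pics/{n}.png')[:,:,::-1]; d=np.load(f'pics/{n}.npy'); W=world(n,d)
    hsv=cv2.cvtColor(np.ascontiguousarray(im),cv2.COLOR_RGB2HSV); H,S,V=[hsv[...,i].astype(int) for i in range(3)]
    x,y,z=W[...,0],W[...,1],W[...,2]; ok=d>0
    def rep(name,m):
        m=m&ok; p=W[m]
        if len(p)==0: print(n,name,'none');return
        print(n,name,len(p),'mean',p.mean(0).round(4),'med',np.median(p,0).round(4),'min',p.min(0).round(3),'max',p.max(0).round(3)); return p
    vs,us=np.mgrid[:384,:512]
    reg=(x>.35)&(x<.75)&(y>.08)&(y<.5)
    p=rep('standtop',reg&(abs(z-.054)<.006)&(H>100)&(H<130)&(S>120))
    if p is not None: r=cv2.minAreaRect((p[:,:2]*1000).astype(np.float32)); print(r)
    rep('hi', reg&(z>.125)&(z<.2)&(y>.22)&(x<.54))
    rep('handletop', reg&(z>.160)&(x<.54))
    p=rep('dishrim',reg&(abs(z-.055)<.008)&(S<80)&(V>120)&(x>.5)&(y<.25))
    if p is not None:
        c,r=cv2.minEnclosingCircle((p[:,:2]*1000).astype(np.float32)); print(c,r,'bbox mid',(p.min(0)+p.max(0))/2)
    p=rep('yring',(H>18)&(H<35)&(S>120)&(V>100)&(abs(z-.035)<.008)&(x<.6)&(x>.4)&(y<-.15)&(y>-.3))
    if p is not None: print('mid',(p.min(0)+p.max(0))/2)
    p=rep('pump',(z>.06)&(z<.12)&(y<.08)&(y>-.12)&(x>.35)&(x<.8))
    if p is not None: print(cv2.minAreaRect((p[:,:2]*1000).astype(np.float32)))
    rep('bottle', reg&(z>.08)&(x>.58)&(y>.25)); rep('beaker',reg&(z>.04)&(z<.07)&(x>.65)&(y>.1)&(y<.25))
    rep('dishfloor',reg&(abs(z-.006)<.01)&(abs(x-.62)<.05)&(abs(y-.12)<.05))
    for nm,lo,hi in(('blue',100,130),('orange',5,16),('green',45,85)):
        m=((H>lo)&(H<hi)&(S>110)&ok&(abs(x-.62)<.06)&(abs(y-.13)<.07)&(z<.05)&(z>0)).astype(np.uint8)
        k,l,st,ce=cv2.connectedComponentsWithStats(m)
        for i in range(1,k):
            if st[i,4]>3: print(n,nm,st[i,4],W[l==i].mean(0).round(4))
a=cv2.imread('pics/top.png'); cv2.imwrite('pics/c1.png',cv2.resize(a[110:240,110:390],None,fx=2.8,fy=2.8,interpolation=cv2.INTER_CUBIC))
E
```

```text
top standtop 259 mean [0.4523 0.3696 0.0544] med [0.4463 0.3677 0.0545] min [0.414 0.336 0.048] max [0.493 0.41  0.06 ]
((454.0658874511719, 374.9819030761719), (66.83558654785156, 68.16146850585938), 13.027459144592285)
top hi 75 mean [0.4541 0.3726 0.1669] med [0.4544 0.3704 0.1784] min [0.444 0.365 0.126] max [0.465 0.387 0.19 ]
top handletop 51 mean [0.4551 0.374  0.1791] med [0.4548 0.3738 0.1815] min [0.445 0.365 0.16 ] max [0.465 0.387 0.19 ]
top dishrim 133 mean [0.6051 0.2049 0.0569] med [0.6071 0.2145 0.0576] min [0.518 0.147 0.047] max [0.726 0.25  0.063]
(623.1636352539062, 211.7191619873047) 107.04703521728516 bbox mid [0.62209152 0.19835614 0.05490251]
top yring 57 mean [ 0.4593 -0.2668  0.0343] med [ 0.4597 -0.2667  0.0346] min [ 0.441 -0.285  0.027] max [ 0.478 -0.248  0.043]
mid [ 0.45951246 -0.26684314  0.03500508]
top pump 3488 mean [0.5139 0.0058 0.0926] med [0.5158 0.007  0.0886] min [ 0.352 -0.068  0.06 ] max [0.675 0.078 0.117]
((513.1033325195312, 5.813301086425781), (320.0736389160156, 139.9948272705078), 2.120445966720581)
top bottle 233 mean [0.6525 0.3504 
[... 1277 characters left out ...]
5836]
side pump 4663 mean [0.5068 0.0211 0.0913] med [0.505  0.0305 0.0898] min [ 0.35  -0.072  0.06 ] max [0.673 0.08  0.115]
((511.9512634277344, 2.3646011352539062), (319.99798583984375, 146.3033905029297), 1.9909467697143555)
side bottle 717 mean [0.651  0.3621 0.1117] med [0.6502 0.3628 0.1069] min [0.626 0.33  0.08 ] max [0.684 0.382 0.149]
side beaker 231 mean [0.7028 0.2245 0.0561] med [0.7048 0.2198 0.0566] min [0.678 0.209 0.04 ] max [0.728 0.25  0.07 ]
side dishfloor 313 mean [0.6394 0.1321 0.0078] med [0.6487 0.1385 0.0069] min [0.57  0.081 0.001] max [0.67  0.17  0.016]
side blue 39 [0.5797 0.1743 0.027 ]
side blue 22 [0.5921 0.1965 0.0277]
side orange 190 [0.6271 0.0779 0.0035]
```

View pics/c1.png

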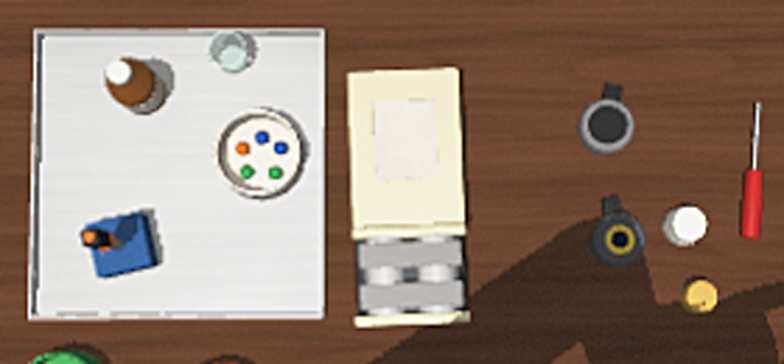

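Probe ≈(0.453,0.374), dish ≈(0.565,0.197), window ≈(0.459,-0.267). This crop shows the yellow ring with a dark window at (619,240) and the blank at (606,125), so the detector is the target. I'll go up and over the probe for a wrist look.

```bash
cat >> h.py <<'E'
from scipy.spatial.transform import Rotation as Rot
def down(psi):
    c,s=np.cos(psi),np.sin(psi); return Rot.from_matrix(np.array([[c,s,0],[s,-c,0],[0,0,-1.]])).as_rotvec()
def wristT(st):
    T=np.eye(4);T[:3,:3]=Rot.from_rotvec(st['tcp_rot']).as_matrix();T[:3,3]=st['eef_pos']
    return T@np.array(env.camera_info('wrist')["tool_from_camera"])
def fitcircle(p):
    from scipy.optimize import least_squares
    return least_squares(lambda q:np.hypot(p[:,0]-q[0],p[:,1]-q[1])-q[2],[*p[:,:2].mean(0),.05],loss='soft_l1',f_scale=.002).x
E
python3 - <<'E'
from h import *
for n in('top','side'):
    im=cv2.imread(f'pics/{n}.png')[:,:,::-1]; d=np.load(f'pics/{n}.npy'); W=world(n,d)
    hsv=cv2.cvtColor(np.ascontiguousarray(im),cv2.COLOR_RGB2HSV)
    x,y,z=np.moveaxis(W,-1,0);near=np.hypot(x-.566,y-.197)
    p=W[(abs(z-.056)<.006)&(near<.068)&(hsv[...,1]<90)];print(n,'rim',len(p),fitcircle(p),np.median(p[:,2]))
    f=(near<.04)&(z<.012);print('floor z',np.median(z[f]),f.sum())
    for nm,lo,hi in(('blue',100,130),('orange',5,18),('green',40,90)):
        k,l,s,c=cv2.connectedComponentsWithStats(((hsv[...,0]>lo)&(hsv[...,0]<hi)&(hsv[...,1]>110)&(near<.05)).astype(np.uint8))
        for i in range(1,k): print(nm,s[i,4],W[l==i].mean(0).round(4))
s=env.get_state()['eef_pos']; env.servo_line([s[0],s[1],.38])
for psi in (.23,.23+np.pi/2,.23-np.pi/2,.23+np.pi):
    print(psi,env.ik([.453,.374,.33],down(psi)),env.ik([.46,-.267,.2],down(psi)))
E
```

```text
top rim 107 [0.57190107 0.19841543 0.05234818] 0.05758130045927867
floor z 0.008912352566581738 158
blue 16 [0.5949 0.197  0.0288]
blue 15 [0.5811 0.174  0.0262]
orange 17 [0.5804 0.2231 0.0273]
green 14 [0.5491 0.2172 0.0279]
green 15 [0.5477 0.1809 0.0282]
side rim 350 [0.57001996 0.19646291 0.0527222 ] 0.05696836194307586
floor z 0.011163826646365171 37
blue 39 [0.5797 0.1743 0.027 ]
blue 37 [0.5928 0.1983 0.0266]
orange 6 [0.5808 0.2165 0.0319]
green 38 [0.5466 0.1813 0.0275]
0.23 [0.57260185 0.26429515 1.38306439 0.         1.49423311 0.34260185] [-0.65581632  0.2842284   1.68528312  0.          1.17208113 -0.88581632]
1.8007963267948965 [ 5.72601853e-01  2.64295153e-01  1.38306439e+00 -8.88178420e-16
  1.49423311e+00 -1.22819447e+00] [-6.55816323e-01  2.84228401e-01  1.68528312e+00 -4.44089210e-16
  1.17208113e+00 -2.45661265e+00]
-1.3407963267948966 [ 5.72601853e-01  2.64295153e-01  1.38306439e+00 -4.44089210e-16
  1.49423311e+00  1.91339818e+00] [-6.55816323e-01  2.84228401e-01  1.68528312e+00 -8.88178420e-16
  1.17208113e+00  6.84980004e-01]
3.371592653589793 [ 0.57260185  0.26429515  1.38306439  0.          1.49423311 -2.7989908 ] [-6.55816323e-01  2.84228401e-01  1.68528312e+00 -4.44089210e-16
  1.17208113e+00  2.25577633e+00]
```

```bash
python3 - <<'E'
from h import *
env.movep([.453,.374,.33],down(.23)); env.wait(.3)
st=env.get_state(); im,d=save('wrist','w1'); W=world('wrist',d,wristT(st)); np.save('pics/w1W.npy',W)
x,y,z=np.moveaxis(W,-1,0)
m=(z>.174)&(z<.19)&(np.hypot(x-.453,y-.374)<.03)&(d>0); p=W[m]
print(st['clock'],st['eef_pos'],len(p),p.mean(0),cv2.minAreaRect((p[:,:2]*1000).astype(np.float32)))
m=(abs(z-.054)<.006)&(np.hypot(x-.453,y-.374)<.05)&(d>0);p=W[m]
print(len(p),cv2.minAreaRect((p[:,:2]*1000).astype(np.float32)),p[:,2].mean())
cv2.imwrite('pics/w1.png',im[:,:,::-1])
E
```

```text
4.925 [0.4531704  0.373822   0.33002431] 286 [0.45296504 0.37382456 0.1816283 ] ((453.111083984375, 373.1288146972656), (19.475366592407227, 20.12578010559082), 13.13524055480957)
1406 ((453.17669677734375, 373.4183349609375), (69.95470428466797, 69.58900451660156), 12.973280906677246) 0.053745716377033355
```

View pics/w1.png

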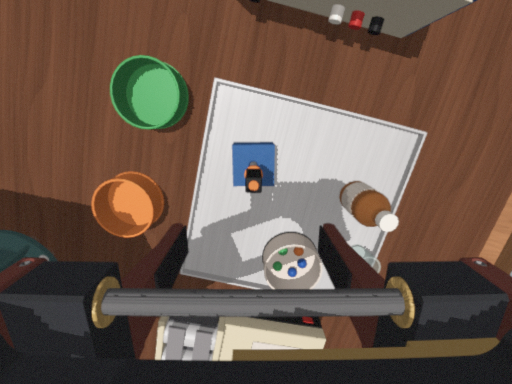

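```bash
python3 - <<'E'
from h import *
W=np.load('pics/w1W.npy');x,y,z=np.moveaxis(W,-1,0);near=np.hypot(x-.571,y-.198)
im=cv2.imread('pics/w1.png');S=cv2.cvtColor(im,cv2.COLOR_BGR2HSV)[...,1]
p=W[(abs(z-.057)<.004)&(near<.065)&(S<90)];print('rim',len(p),fitcircle(p),np.median(p[:,2]),'floor',np.median(z[(near<.03)&(z<.02)]))
P=[.4531,.3735];o=down(.227)
env.movep([*P,.26],o); env.servo_line([*P,.135],velocity=.12)
env.grip(.0,grasp_force=45); st=env.get_state();print(st['clock'],st['finger_gap'],st['eef_pos'],st['force'])
env.servo_line([*P,.235],velocity=.12)
env.wait(.2);st=env.get_state();print(st['clock'],st['finger_gap'],st['eef_pos'],st['force'])
im,d=save('side','s2'); cv2.imwrite('pics/s2.png',cv2.resize(im[150:384,60:360,::-1],None,fx=2.3,fy=2.3))
W=world('side',d);x,y,z=np.moveaxis(W,-1,0)
for lo in np.arange(.11,.3,.02):
    m=(z>lo)&(z<lo+.02)&(np.hypot(x-P[0],y-P[1])<.02)&(d>0); print(lo.round(2),m.sum(),W[m].mean(0).round(4) if m.any() else '')
E
```

```text
rim 375 [0.57037773 0.19862576 0.05291497] 0.05818013802833677 floor 0.009888231113813595
7.6 0.0197856976088062 [0.45307241 0.37349939 0.13497272] [ 0.62096089 -0.02379872 -0.68088795]
8.7833 0.019946285405675168 [0.45266071 0.37320197 0.23412433] [ 0.49245701 -0.2124032  -0.54162428]
0.11 25 [0.451  0.3739 0.1224]
0.13 42 [0.4509 0.3736 0.1393]
0.15 37 [0.4517 0.3738 0.1597]
0.17 40 [0.4515 0.374  0.1793]
0.19 44 [0.4509 0.3738 0.1996]
0.21 59 [0.4503 0.379  0.2242]
0.23 118 [0.4507 0.3801 0.2412]
0.25 148 [0.4514 0.3805 0.2599]
0.27 206 [0.4514 0.377  0.2806]
0.29 50 [0.4497 0.3791 0.2961]
```

View pics/s2.png

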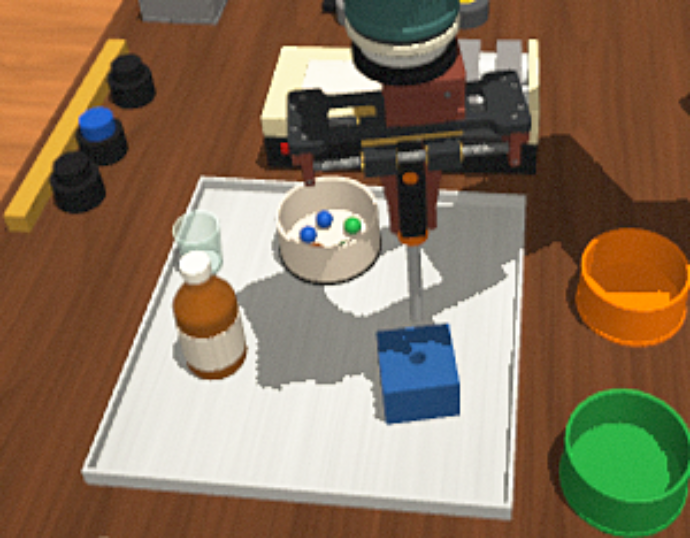

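The probe is out and upright in the fingers: shaft from (412,245) to (418,320), with the hole visible at (418,355). Now to stir.

```bash
python3 - <<'E'
from h import *
C=np.array([.5705,.198]);
env.servo_line([*C,.235],velocity=.18)
env.servo_line([*C,.15],velocity=.12,stop_force=4)
print(env.servo_line([*C,.1375],velocity=.05,stop_force=4),env.get_state()['force'],env.get_state()['clock'])
R=.024;N=16;c0=env.get_state()['clock'];F=[]
for i in range(4*N+1):
    a=2*np.pi*i/N; r=R*min(1,(i+4)/8)
    env.servo_line([C[0]+r*np.cos(a),C[1]+r*np.sin(a),.1375],velocity=.06)
    s=env.get_state();F.append(np.linalg.norm(s['force']))
    if i%N==0: print(i,s['clock'],s['eef_pos'].round(4),max(F))
    if s['clock']-c0>26 and i%N==0: break
env.servo_line([*C,.1375],velocity=.06)
env.servo_line([*C,.27],velocity=.12); env.wait(.2)
st=env.get_state();print(st['clock'],st['finger_gap'],st['force'])
im,d=save('side','s3'); W=world('side',d);x,y,z=np.moveaxis(W,-1,0)
for lo in np.arange(.15,.25,.02):
    m=(z>lo)&(z<lo+.02)&(np.hypot(x-C[0],y-C[1])<.025)&(d>0); print(lo.round(2),m.sum(),W[m].mean(0).round(4) if m.any() else '')
im2,_=save('top','t3')
a=cv2.resize(im[130:320,90:330,::-1],(600,475)); b=cv2.resize(im2[110:240,110:240,::-1],(200,200))
a[:200,:200]=b; cv2.imwrite('pics/s3c.png',a)
E
```

```text
False [-0.57093634  0.26925607 -0.94641617] 11.4167
0 11.7667 [0.5834 0.198  0.1377] 1.8038078813293743
16 16.575 [0.5945 0.1984 0.1375] 2.459026778434395
32 21.5083 [0.5945 0.1984 0.1375] 2.459026778434395
48 26.4417 [0.5945 0.1985 0.1375] 2.6808759720221222
64 31.375 [0.5945 0.1985 0.1375] 2.6808759720221222
33.375 0.019301596954270177 [ 0.65974854  0.30793196 -1.70715991]
0.15 32 [0.5685 0.1983 0.16  ]
0.17 35 [0.568  0.1984 0.1796]
0.19 37 [0.5683 0.1983 0.1999]
0.21 37 [0.5686 0.1982 0.2201]
0.23 38 [0.5683 0.1989 0.2402]
```

View pics/s3c.png

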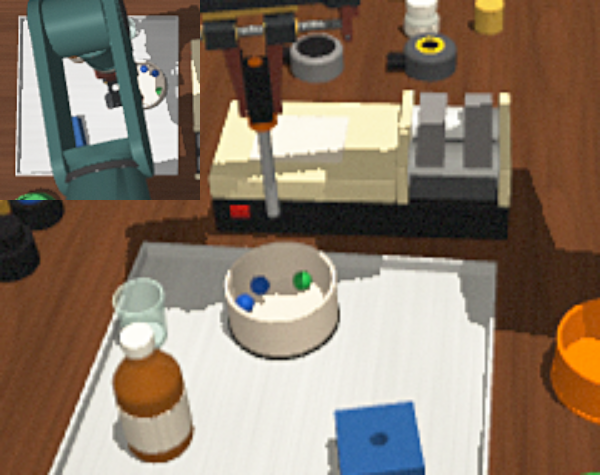

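Balls remain in the dish: blue at (260,285) and (245,302), green at (303,280). I'll check all five from the wrist camera.

```bash
python3 - <<'E'
from h import *
C=np.array([.5705,.198]);env.servo_line([.50,.27,.31],velocity=.2);env.wait(.15)
st=env.get_state(); im,d=save('wrist','w4'); W=world('wrist',d,wristT(st))
x,y,z=np.moveaxis(W,-1,0);near=np.hypot(x-C[0],y-C[1]); hsv=cv2.cvtColor(im,cv2.COLOR_RGB2HSV)
print(st['clock'],st['qpos'].round(2))
for nm,lo,hi in(('blue',100,130),('orange',3,18),('green',40,90)):
    k,l,s,c=cv2.connectedComponentsWithStats(((hsv[...,0]>lo)&(hsv[...,0]<hi)&(hsv[...,1]>110)&(near<.052)&(z<.045)).astype(np.uint8))
    for i in range(1,k):
        if s[i,4]>5: print(nm,s[i,4],W[l==i].mean(0).round(4),c[i].round())
E
```

```text
34.3167 [ 0.37  0.25  1.46 -0.    1.44  0.15]
blue 72 [0.6091 0.1978 0.0271] [303. 216.]
blue 68 [0.599  0.1715 0.0269] [294. 228.]
orange 47 [0.5766 0.2357 0.0275] [291. 192.]
green 27 [0.5345 0.2104 0.0283] [265. 201.]
```

View pics/w4.png

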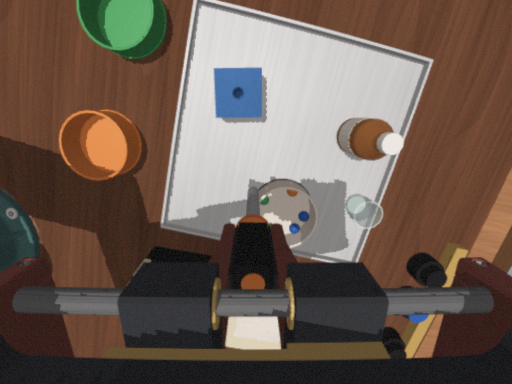

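```bash
python3 - <<'E'
from h import *
im=cv2.imread('pics/s3.png')[:,:,::-1]; W=world('side',np.load('pics/s3.npy'));x,y,z=np.moveaxis(W,-1,0)
hsv=cv2.cvtColor(np.ascontiguousarray(im),cv2.COLOR_RGB2HSV);near=np.hypot(x-.5705,y-.198)
for nm,lo,hi in(('blue',100,130),('green',40,90)):
    k,l,s,c=cv2.connectedComponentsWithStats(((hsv[...,0]>lo)&(hsv[...,0]<hi)&(hsv[...,1]>110)&(near<.055)&(z<.05)).astype(np.uint8))
    for i in range(1,k):
        if s[i,4]>5: print(nm,s[i,4],W[l==i].mean(0).round(4))
E
```

```text
blue 40 [0.5983 0.1714 0.0265]
blue 35 [0.6078 0.1972 0.0282]
green 38 [0.5562 0.161  0.0263]
```

All five balls have shifted 14 mm or more (other green: ~22 mm). I'll carry the probe over the pump and take a wrist view of the ring on the way.

```bash
python3 - <<'E'
from h import *
env.servo_line([.50,.0,.32],velocity=.22)
env.servo_line([.42,-.19,.32],velocity=.2);env.wait(.2)
def ring(W,im):
    x,y,z=np.moveaxis(W,-1,0);hsv=cv2.cvtColor(np.ascontiguousarray(im),cv2.COLOR_RGB2HSV)
    p=W[(hsv[...,0]>18)&(hsv[...,0]<35)&(hsv[...,1]>110)&(hsv[...,2]>70)&(abs(z-.035)<.01)&(np.hypot(x-.459,y+.267)<.03)]
    if len(p)>10: print('ring',len(p),p.mean(0).round(4),fitcircle(p).round(4),cv2.minEnclosingCircle(p[:,:2].astype(np.float32)))
    else: print('ring',len(p))
    return p
st=env.get_state(); im,d=save('wrist','w5'); W=world('wrist',d,wristT(st)); ring(W,im)
x,y,z=np.moveaxis(W,-1,0);m=np.hypot(x-.459,y+.267)<.01;print('window z',m.sum(),np.median(z[m]) if m.any() else '')
print(st['clock'],st['qpos'].round(2),st['finger_gap'],st['eef_pos'])
im,d=save('side','s5');ring(world('side',d),im)
E
```

```text
ring 114 [ 0.4655 -0.2635  0.0347] [ 0.46   -0.269   0.0146] ((0.4600978493690491, -0.26875990629196167), 0.0188960712403059)
window z 91 0.035116767372688984
37.125 [-0.57  0.07  1.65  0.    1.42 -0.8 ] 0.02008890119146677 [ 0.42027893 -0.18927005  0.31998684]
ring 54 [ 0.459  -0.2687  0.0388] [ 0.4593 -0.2693  0.0156] ((0.4589112102985382, -0.26864761114120483), 0.020768385380506516)
```

View pics/w5.png

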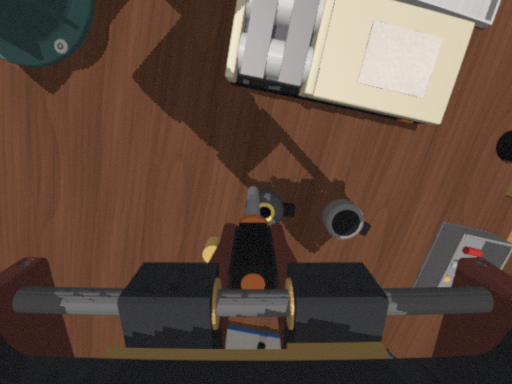

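The view shows the ring at (266,212), right of the shaft at (253,195), and the plain blank at (345,220). Window ≈ (0.4597,-0.268,0.035).

```bash
cat > tip.py <<'E'
from h import *
def tip(fn):
    st=env.get_state(); im,d=save('side',fn); W=world('side',d);x,y,z=np.moveaxis(W,-1,0); e=st['eef_pos']
    m=(np.hypot(x-e[0],y-e[1])<.02)&(z>.047)&(z<e[2]-.02)&(d>0)
    v,u=np.nonzero(m); p=W[m]
    s=p[:,2]>p[:,2].min()+.01; A=np.polyfit(p[s,2],p[s,:2],1)
    print(st['clock'],e.round(4),'gap',st['finger_gap'].round(4),'lowest',p[:,2].min().round(4),'slope',A[0].round(3),'axis@low',(A[0]*p[:,2].min()+A[1]).round(4),'pix',v.max(),u[v.argmax()],'F',st['force'].round(2),'v',abs(st['qvel']).max())
    return im
E
python3 - <<'E'
from tip import *
P=[.4597,-.268]
env.servo_line([*P,.30],velocity=.15)
env.servo_line([*P,.20],velocity=.1);env.wait(.3);tip('s6')
env.servo_line([*P,.175],velocity=.03);env.wait(.5);im=tip('s7')
cv2.imwrite('pics/s7c.png',cv2.resize(im[80:180,190:340,::-1],(750,500),interpolation=cv2.INTER_CUBIC))
E
```

```text
Traceback (most recent call last):
  File "tip.py", line 7, in tip
    print(st['clock'],e.round(4),'gap',st['finger_gap'].round(4),'lowest',p[:,2].min().round(4),'slope',A[0].round(3),'axis@low',(A[0]*p[:,2].min()+A[1]).round(4),'pix',v.max(),u[v.argmax()],'F',st['force'].round(2),'v',abs(st['qvel']).max())
                                       ^^^^^^^^^^^^^^^^^^^^^^
AttributeError: 'float' object has no attribute 'round'
```

```bash
sed -i "s/st\['finger_gap'\].round(4)/st['finger_gap']/" tip.py
python3 - <<'E'
from tip import *
P=[.4597,-.268]
tip('s6')
env.servo_line([*P,.175],velocity=.03);env.wait(.5);im=tip('s7')
cv2.imwrite('pics/s7c.png',cv2.resize(im[80:180,190:340,::-1],(750,500),interpolation=cv2.INTER_CUBIC))
E
```

```text
39.475 [ 0.4598 -0.2681  0.2003] gap 0.020200548043198006 lowest 0.0806 slope [ 0.    -0.019] axis@low [ 0.4588 -0.2665] pix 136 260 F [ 0.33  0.04 -1.15] v 0.0024908430534162146
41.0083 [ 0.4597 -0.268   0.1751] gap 0.01973706645437103 lowest 0.056 slope [-0.005  0.003] axis@low [ 0.4591 -0.2676] pix 143 260 F [ 0.29 -0.78 -1.41] v 0.0016170514685014277
```

View pics/s7c.png

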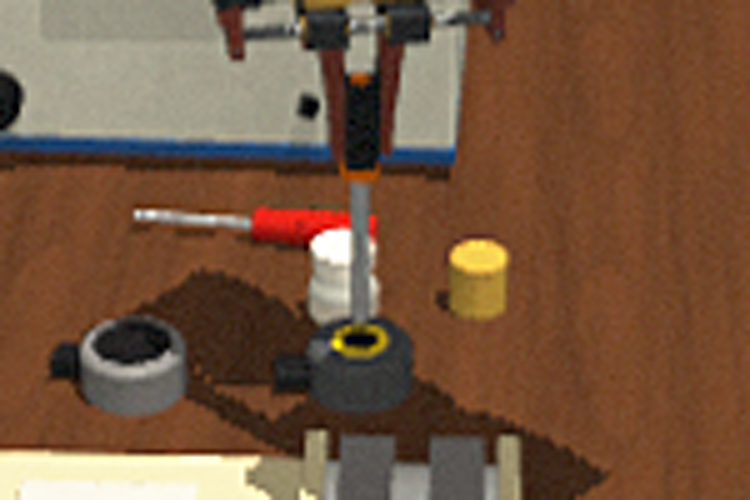

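The tip (360,323) is lined up above the window (360,340), about 17 mm up. I'll descend 6 mm more, check, and hand in.

```bash
python3 - <<'E'
from tip import *
env.servo_line([.4597,-.268,.169],velocity=.02);env.wait(1.);im=tip('s8')
cv2.imwrite('pics/s8c.png',cv2.resize(im[100:180,200:320,::-1],(750,500),interpolation=cv2.INTER_CUBIC))
E
```

```text
42.5083 [ 0.4597 -0.268   0.169 ] gap 0.01976278986626057 lowest 0.0518 slope [0.001 0.013] axis@low [ 0.4588 -0.2683] pix 145 261 F [ 0.25 -0.28 -0.17] v 0.0007668484548849347
```

View pics/s8c.png

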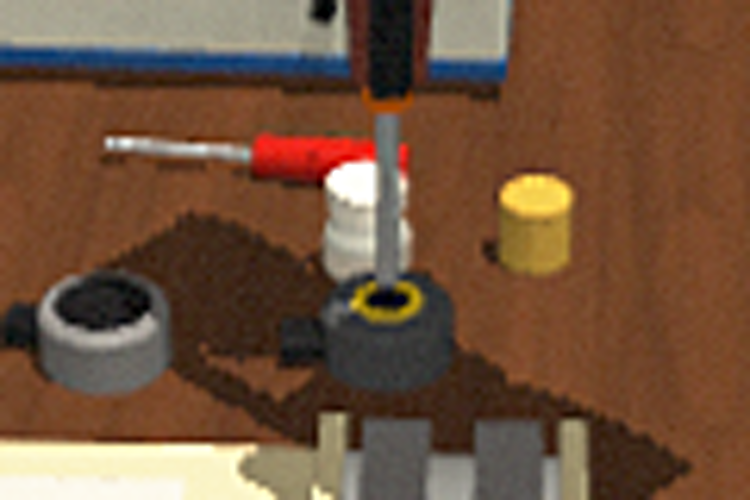

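The tip at (388,290) is just above the window centre (388,300), upright and with no contact force, so I'm handing in.

```bash
python3 -c "
from rig import env
env.sign_off()"
```

```text
the job is handed in; nothing more can be done
```

I took the probe out of the stand, stirred the dish, carried the probe over the pump, and handed in with it held upright over the detector window. No verdict was reported.

- **Stirring:** I made four circles of 24 mm radius with the tip about 6 mm above the dish floor. Afterwards all five balls were still in the dish, each shifted 14–22 mm from where it lay. The second green ball was hidden from the wrist camera, so I confirmed it from the side view instead.
- **Pump crossing:** The tip crossed at about 0.19 m above the table, well over the pump's 0.107 m top. No bump showed, though I did not read the force during the crossing itself.
- **Final pose:** The last check was at 42.5 s. The tip was about 11 mm above the window by the arm's pose and within about 2 mm of its middle. The shaft tilt was under 1°, the fingers were 19.8 mm apart on the handle, the arm was still and the force reading was near zero.
- **Disagreement:** The side camera read heights 3–4 mm higher than the top and wrist cameras (window at 0.039 m against 0.035 m). It read the tip and the window high alike, and comparing the two within that view also gives about 13 mm of clearance.

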